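Seat the enamel medallion and swing the keeper over it

ROBOT

A 6-joint arm with a two-finger parallel gripper is mounted at the origin on the work surface. World frame = base frame: x ahead of the robot, y to its left, z up, the work surface at z = 0. Lengths are in mm, angles in rad, forces in N, time in s.
With the tool pointing down it reaches from about 275 to 775 mm from the base axis. Payload 14.6 kg.
Tool frame: the origin (TCP) lies between the finger pads; the fingertips stand 8 mm ahead of it and the grasp point (between the pads) lies 11 mm behind it; z points along the fingers, y is the line along which they close (so a half turn about z gives the same grasp; the last joint's range is limited). The gripper opens to 85 mm and grips with 20 to 120 N. Pads are 22 mm wide; open, the fingers measure 114 mm over their backs; the gripper's body (76 mm by 85 mm) begins 54 mm behind the grasp point. The pads swing forward as they close: fully open they stand 13 mm farther back than shut.
Start: joints at [1.035, 0.263, -0.048, 1.259, 0, 1.415], TCP at [195.128, 487.394, 239.278] pointing down, gripper open.
Joint ranges: [-2.65, 2.65], [-0.89, 1.7], [-1.18, 1.37], [-2.13, 2.11], [-1.35, 1.29], [-3.14, 3.14]. Speed limits (rad/s): [1.89, 1.89, 2.57, 2.79, 3.14, 3.14].

INTERFACE

Orientations are given as [roll, pitch, yaw] about the fixed x, y, z axes, in that order (R = Rz(yaw) Ry(pitch) Rx(roll)).
In Python, from station import r gives the robot as it stands.
- The arm moves only by the shell command python3 -m jog 'ROWS' [FORCE]. ROWS is JSON, one flat list of numbers, 7 for each row, row after row: the turn, a rotation vector about the tool's x, y, z in rad, then the shift along the tool's x, y, z in mm, then the opening, from 0 (shut) to 1 (fully open). In form: [wx, wy, wz, x, y, z, jaw, wx, wy, wz, x, y, z, jaw, ...]. A call has 1 to 12 rows; each row is the pose to reach, as a shift and turn from the pose commanded when the call began, along the tool's axes at that moment; what a row does not reach only later rows make up. A row lasts 1/12 s, in which the tool goes at most 41.7 mm and 7.16 degrees, less where a joint would pass 70% of its speed; a pose out of reach is approached as far as the arm can. A call with a gripper value outside its range is refused whole. The fingers move at their own pace and stop on an object; FORCE is the grip in N (left out, the last holds). Time passes only in rows, so rows that repeat a pose let the fingers close. It gives the time, the measured TCP pose, the force, the opening and the grip force at its end, in the units of the state.
- r.get_obs(): the state, without advancing time (a new reading comes with each control period).
- r.capture(name): name is "scene" or "top"; returns a dict with "frame" (480x640x3 uint8, red, green, blue), "z_map" (480x640 float32, mm along the optical axis (not along the pixel's ray), 0 where there is no reading), "K" (3x3 intrinsics, pixels), "k1" (the pictures are not rectified: a ray, as slopes to the right and down, at radius r is drawn at 1 + k1 r^2 times it, then the intrinsics apply), "R" (3x3) and "t" (3): a world point X has camera coordinates R X + t. Camera axes: x right, y down, z forward; pixel columns grow to the right and rows downward; lengths in mm; the calibration is good to about 2 mm. A picture is of the moment at which its call begins.
- r.finish_job(): hands the job in; it is judged then, once.
Trained networks look in a picture, given as the dict that the camera call returned (one of the last four; its "shot" number tells which), for a name from the list of things; names that differ only in an ending like _2 or _b are one class to them, and where a whole thing is asked for, a point or a joint stands for the part that bears it (a point fixed in the world has none). Each returns a list of dicts, best first, with "confidence" (0 to 1); they miss things now and then, are a little off and sometimes report something else, mostly with a low value. They report only what shows in the picture. A call takes as long as a camera call.
- r.spot_in(picture, thing): "point" ([x, y, z] in mm, in world coordinates, good to about 4 mm: the middle of the surface that is visible of it).
- r.outline_of(picture, thing): "pixels" (480x640 bool, what is visible of it).
The state is a dict: "time": time; "joints": joint angles; "dq": joint speeds; "effort": joint torques, N m; "tool_pos": TCP position; "tool_rot": TCP orientation; "wrist_force": force on the tool from outside, world axes, zero at the start; "torque": the same for the moment, N m; "width": finger opening in mm; "finger_force": force on a finger pad.
Only numpy, scipy, OpenCV 4.12 (cv2) and the standard library are available. Lean on these libraries where they do the work, as an engineer would, in place of code of your own. Each camera call takes 0.05 s, during which the arm holds its last target. There are 200 camera calls.

TASK

On the black setting board, push the loose blue-and-gold medallion across the board with the fingertips until it drops flat into the round recess, then push the brass keeper arm round by its upright pin, all the way to its stop, so that it lies across the seated medallion. Only push: do not pick up or lift the medallion, and leave the red medallion, pen, brush, jars and white plaque where they are.

Things in the scene. Friction and masses are not known exactly. Their poses are not given: they have to be found in the camera images.
- board: black lacquered setting board with gilt border lines, fixed to the table, 160 (its x) x 260 (its y) x 18 mm thick; origin at the centre of its underside on the table top, z up. Its flat top is 18 mm above the table. It is turned up to 0.45 rad either way about the vertical.
- recess (a point): centre of the mouth of the round recess in the board, level with the board's top, at x 0, y -45 mm in the board's frame; the recess is 54 mm across and 7 mm deep with a flat floor and is ringed by gilt petals. Axes as the board's.
- medallion_center (a point): centre (half-way up) of the loose blue medallion with gilt rings: a disc 50 mm across and 8 mm thick, about 60 g, lying flat on the board's top on the +y side of the recess (55 to 110 mm from it); its z axis is the disc's axis. Seated, it stands 1 mm above the board's top.
- keeper_pivot (a point): pivot of the brass keeper arm, at the level of the board's top, at x 55, y -45 mm in the board's frame; the arm turns about the vertical line through it.
- keeper_pin (a point): middle of the keeper's upright brass pin, which is 12 mm across, 65 mm from the pivot, and stands from 11 to 35 mm above the board's top (this point is 23 mm above it). The arm below it is a bar 12 mm wide, from 3 to 11 mm above the board's top, reaching 75 mm from the pivot.
- keeper (a joint): turn of the keeper arm (rad): at 0 it points along the board's -y, clear of the recess; growing values swing it clockwise as seen from above; at 1.57 it points along the board's -x, right across the middle of the recess; stop at 1.6. A light friction hinge (about 0.04 N m, under 1 N at the pin): it stays where it is left. It starts between 0 and 0.35 and clears a seated medallion by 2 mm.
- red_medallion: loose red medallion with gilt rings, 50 mm across, 8 mm thick, lying on the table beyond the board; origin at the centre of its underside. Leave alone.
- pen: blue and black pen, 140 mm long, 11 mm high, lying on the table beyond the board; origin under the middle of its blue barrel. Leave alone.
- glue_jar: small yellow glue jar with a white cap, 38 mm across, 48 mm tall, standing beside the board's +y end; origin at the centre of its underside. Leave alone.
- paint_jar: blue paint jar, 48 mm across, 60 mm tall, standing on the table; origin at the centre of its underside. Leave alone.
- brush: brush, 170 mm long, lying on the table; origin at its underside. Leave alone.
- white_plaque: white carved plaque, about 130 x 95 mm and 10 mm high, lying on the table; origin at the centre of its underside. Leave alone.
- medallion: the same blue medallion; origin at the centre of its underside.

How it is judged:
By the outcome, as a careful person would: the job done as asked, in the order asked, and still so for the second after the job is handed in, with the robot touching nothing.
It also fails if it takes over 54 s, if anything falls off the work surface, if the arm or the gripper's body presses on something with over 40 N, if the wrist force passes 120 N, or if a joint passes its speed limit or range.

## Working session

There is one attempt and no reset: what is moved stays moved. The work goes in short steps, Python scripts to look and compute and a shell command to move; the robot and the scene stay as the last step left them, time stands still between calls to the robot, and variables do not carry over. Pictures are saved under pics/ and viewed, at most 10 in all, crops included, and the job is handed in when it is done.

```bash
mkdir -p pics; ls; cat > h.py <<'E'
import numpy as np, cv2
from station import r
def ray(p,uv):
    K=p["K"];xd=np.array([(uv[0]-K[0,2])/K[0,0],(uv[1]-K[1,2])/K[1,1]]);x=xd.copy()
    for _ in range(20): x=xd/(1+p["k1"]*(x@x))
    R=np.array(p["R"]);return R.T@np.array([x[0],x[1],1]),-R.T@np.array(p["t"])
def at_z(p,uv,z):
    d,c=ray(p,uv);return c+d*(z-c[2])/d[2]
def proj(p,X):
    x=np.array(p["R"])@np.array(X)+np.array(p["t"]);s=x[:2]/x[2];s=s*(1+p["k1"]*(s@s))
    K=p["K"];return np.array([K[0,0]*s[0]+K[0,2],K[1,1]*s[1]+K[1,2]])
def save(p,n): cv2.imwrite("pics/"+n,p["frame"][:,:,::-1])
def cen(p,thing,z):
    o=r.outline_of(p,thing)
    if not o: return None
    m=o[0]["pixels"];v,u=np.nonzero(m)
    return o[0]["confidence"],m.sum(),at_z(p,(u.mean(),v.mean()),z).round(1)
E
cat > a.py <<'E'
from h import *
for n in("top","scene"):
    p=r.capture(n);save(p,n+"0.png")
    print(n,"cam",(-np.array(p["R"]).T@p["t"]).round())
    for th,z in(("medallion",26),("keeper_pin",53),("board",18),("red_medallion",8)):
        print(th,cen(p,th,z),[(d["confidence"],np.round(d["point"])) for d in r.spot_in(p,th)[:2]])
    o=r.outline_of(p,"board")
    if o:
        m=o[0]["pixels"].astype(np.uint8);c=max(cv2.findContours(m,0,2)[0],key=cv2.contourArea)[:,0]
        P=np.array([at_z(p,q,18)[:2] for q in c],np.float32);print(cv2.minAreaRect(P))
    for th in("recess","keeper_pivot"): print(th,[(d["confidence"],np.round(d["point"])) for d in r.spot_in(p,th)[:2]])
print(r.get_obs())
E
python3 a.py
```

```text
pics
top cam [ 370.    6. 1522.]
medallion (0.54, np.int64(232), array([587.8, -40.9,  26. ])) [(0.54, array([587., -45.,  28.]))]
keeper_pin (0.46, np.int64(4894), array([585.6, -88.1,  53. ])) []
board (0.69, np.int64(4877), array([591.3, -90.7,  18. ])) [(0.88, array([586., -95.,  18.]))]
red_medallion (0.74, np.int64(219), array([701.1,   5.7,   8. ])) [(0.81, array([703.,   5.,   8.]))]
((592.4959716796875, -88.21682739257812), (161.79193115234375, 262.1964111328125), 8.689881324768066)
recess [(0.74, array([ 586., -102.,   18.]))]
keeper_pivot [(0.87, array([587., -95.,  18.]))]
scene cam [1338.   40. 1280.]
medallion (0.73, np.int64(306), array([587.7, -45.4,  26. ])) [(0.59, array([586., -47.,  28.]))]
keeper_pin (0.71, np.int64(249), array([ 669.1, -155.9,   53. ])) [(0.68, array([ 658., -158.,   32.]))]
board (0.95, np.int64(6596), array([597.7, -93.4,  18. ])) [(0.79, array([604., -96.,  17.]))]
red_medallion (0.64, np.int64(6489), array([592.2, -94.4,   8. ])) [(0.87, array([698.,   5.,  12.]))]
((593.541015625, -89.50450134277344), (172.78778076171875, 264.66351318359375), 9.571310043334961)
recess [(0.55, array([601., -98.,  20.]))]
keeper_pivot [(0.84, array([601., -95.,  17.])), (0.73, array([ 658., -161.,   32.]))]
{'time': 1.2, 'joints': array([ 1.03470751e+00,  2.63127139e-01, -4.82946405e-02,  1.25939150e+00,
        2.12430840e-05,  1.41551890e+00]), 'dq': array([ 0.00010489, -0.00029185,  0.00115563, -0.00040313, -0.00167838,
       -0.00046767]), 'effort': array([-3.08892886e-04, -6.37437701e+01,  3.84771252e+01,  9.70700239e-04,
        1.09906314e-04, -1.82000531e-05]), 'tool_pos': array([195.12340606, 487.40609435, 239.26617484]), 'tool_rot': array([-3.14157919e+00, -2.36092863e-05,  2.76078126e+00]), 'wrist_force': array([0.32987749, 0.33263016, 0.87010387]), 'torque': array([ 0.00878149,  0.02887656, -0.03484314]), 'finger_force': 0.0, 'width': 85.27251983488574}
```

```bash
python3 - <<'E'
import cv2
from h import *
p=r.capture("top");f=p["frame"][:,:,::-1]
c=proj(p,[595,-75,18]).astype(int);print(c)
q=r.capture("scene");g=q["frame"][:,:,::-1];d=proj(q,[595,-75,18]).astype(int);print(d)
a=cv2.resize(f[c[1]-70:c[1]+70,c[0]-65:c[0]+65],None,fx=3,fy=4,interpolation=2)
A=cv2.resize(f[c[1]-72:c[1]+72,c[0]-48:c[0]+48],(400,600),interpolation=2)
B=cv2.resize(g[d[1]-72:d[1]+72,d[0]-48:d[0]+48],(400,600),interpolation=2)
cv2.imwrite("pics/z.png",np.hstack([A,B]))
E
```

```text
[355 236]
[274 242]
```

View pics/z.png

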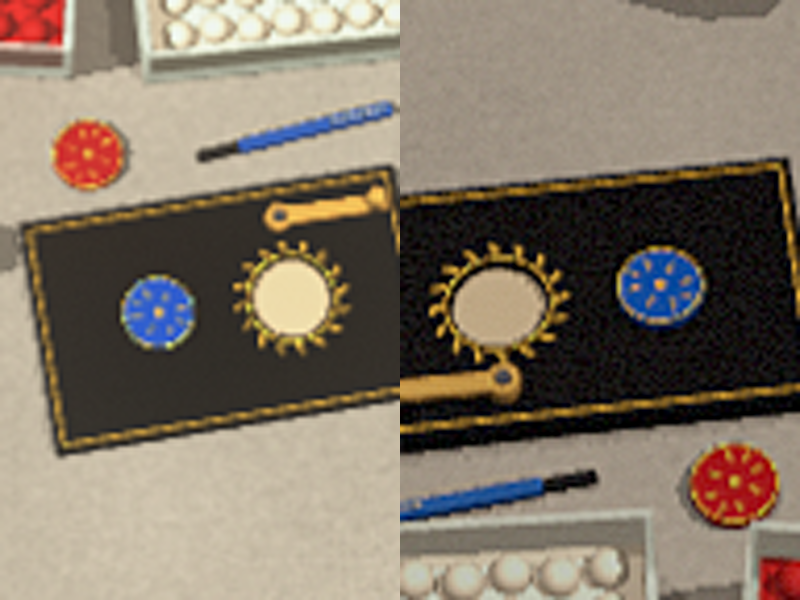

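The picture (left top camera, right scene camera, 4.17x crops) shows the medallion at (158,312) left / (660,285) right. The recess is at (292,298) / (500,303), the keeper pivot at (280,215) / (506,380), and the keeper points along the board's -y.

```bash
cat > b.py <<'E'
from h import *
s=96/400
for n,o,pts in(("top",(307,164),dict(med=(158,312,26),rec=(292,298,18),piv=(280,215,29),pin=(378,196,53),c1=(25,227,18),c2=(62,453,18),c3=(392,168,18))),
 ("scene",(226,170),dict(med=(260,285,26),rec=(100,303,18),piv=(106,380,29),c1=(400,395,18),c3=(385,160,18)))):
    p=r.capture(n)
    for k,(u,v,z) in pts.items(): print(n,k,at_z(p,(o[0]+u*s,o[1]+v*s),z).round(1))
    o=r.outline_of(p,"medallion")
    f=p["frame"].astype(int);m=(f[:,:,2]>f[:,:,0]+50)&(f[:,:,2]>120)
    if o:
        c=np.argwhere(o[0]["pixels"]).mean(0);lab=cv2.connectedComponentsWithStats(m.astype(np.uint8))
        for st,ce in zip(lab[2][1:],lab[3][1:]):
            if st[4]>100: print("blue",st[4],at_z(p,ce,25).round(1))
E
python3 b.py
```

```text
top med [586.8 -43.7  26. ]
top rec [ 597.  -135.1   18. ]
top piv [ 652.3 -127.1   29. ]
top pin [ 660.3 -190.9   53. ]
top c1 [647.1  46.2  18. ]
top c2 [492.6  21.6  18. ]
top c3 [ 686.8 -205.7   18. ]
blue 1353 [844.2 351.7  25. ]
blue 116 [ 714.8 -149.6   25. ]
blue 226 [ 675.9 -434.    25. ]
blue 179 [588.6 -42.4  25. ]
scene med [587.3 -43.   26. ]
scene rec [ 597.9 -133.    18. ]
scene piv [ 653.3 -123.7   29. ]
scene c1 [650.5  38.1  18. ]
scene c3 [494.4  24.6  18. ]
blue 187 [585.6 -44.3  25. ]
blue 249 [ 651.7 -442.5   25. ]
blue 1866 [803.6 352.5  25. ]
```

```bash
python3 -m jog '[0,0,1.071,-532,-294.3,100,0.35, 0,0,1.071,-532,-294.3,100,0.35, 0,0,1.071,-532,-294.3,100,0.35, 0,0,1.071,-532,-294.3,100,0.35, 0,0,1.071,-532,-294.3,100,0.35, 0,0,1.071,-532,-294.3,100,0.35, 0,0,1.071,-532,-294.3,100,0.35, 0,0,1.071,-532,-294.3,100,0.35, 0,0,1.071,-532,-294.3,100,0.35, 0,0,1.071,-532,-294.3,100,0.35, 0,0,1.071,-532,-294.3,100,0.35, 0,0,1.071,-532,-294.3,100,0.35]' 20
```

```text
time: 2.5
tool_pos: [508.2, 103.2, 157.9]
tool_rot: [3.141, -0.0, 1.689]
wrist_force: [1.5, 1.9, 0.7]
width: 30.1
finger_force: 0.0
```

```bash
python3 -m jog '[0,0,0,-95,61,80,0.35, 0,0,0,-95,61,80,0.35, 0,0,0,-95,61,80,0.35, 0,0,0,-95,61,80,0.35, 0,0,0,-95,61,80,0.35]'; python3 - <<'E'
from h import *
p=r.capture("scene");c=proj(p,[590,-60,30]).astype(int);f=p["frame"][c[1]-60:c[1]+60,c[0]-80:c[0]+80,::-1]
cv2.imwrite("pics/s1.png",cv2.resize(f,(800,600),interpolation=2));print(c,proj(p,[580,16,26]))
E
```

```text
time: 2.92
tool_pos: [579.3, 16.2, 75.8]
tool_rot: [-3.139, -0.0, 1.687]
wrist_force: [-0.6, 0.3, 0.5]
width: 30.0
finger_force: 0.0
[281 238] [313.58359423 236.58996159]
```

View pics/s1.png

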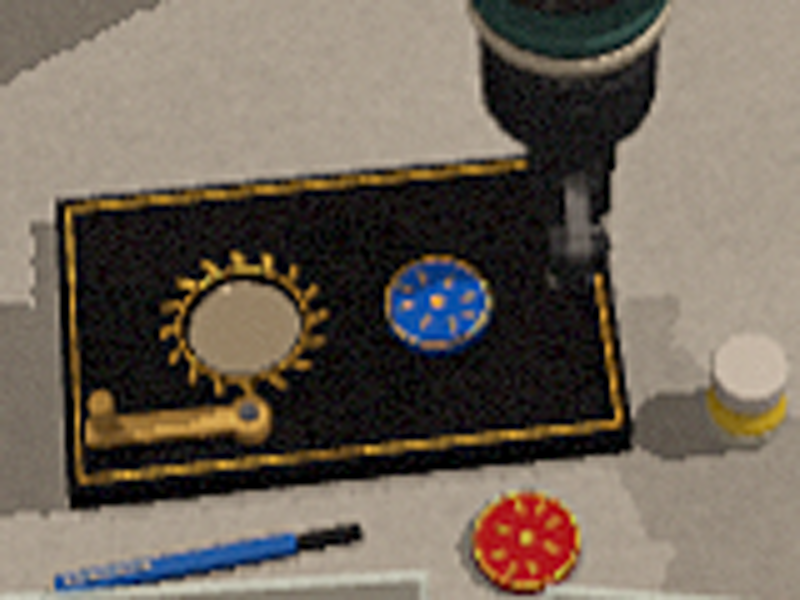

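The crop (5x) shows the gripper poised over the board's +y end, medallion at (438,302), recess (245,326), keeper from (250,410) to its pin at (100,402), and the glue jar clear at (750,380).

```bash
python3 -m jog '[0,0,0,0,0,30,0.35, 0,0,0,0,0,46,0.35, 0,0,0,0,0,47,0.35,0,0,0,0,0,47,0.35]';python3 -m jog '[0,0,0,0,0,1.5,0.35,0,0,0,0,0,1.5,0.35]';python3 -m jog '[0,0,0,0,0,1.5,0.35,0,0,0,0,0,1.5,0.35]'
```

```text
time: 3.3
tool_pos: [578.3, 19.2, 31.9]
tool_rot: [-3.141, -0.0, 1.691]
wrist_force: [-0.6, -0.2, -0.4]
width: 29.9
finger_force: 0.0
time: 3.47
tool_pos: [579.6, 18.5, 31.1]
tool_rot: [3.14, 0.0, 1.69]
wrist_force: [0.0, 0.5, 1.0]
width: 29.7
finger_force: 0.0
time: 3.63
tool_pos: [579.3, 18.2, 28.7]
tool_rot: [3.141, 0.0, 1.69]
wrist_force: [0.1, 0.5, -0.0]
width: 29.9
finger_force: 0.0
```

```bash
for i in 1 2 3; do python3 -m jog '[0,0,0,0,0,1.5,0.35,0,0,0,0,0,1.5,0.35]' | grep -E "pos|wrist"; done
```

```text
tool_pos: [579.0, 18.1, 26.6]
wrist_force: [0.1, 0.1, -0.9]
tool_pos: [579.1, 18.1, 25.6]
wrist_force: [-1.9, 0.2, 7.8]
tool_pos: [579.2, 18.1, 25.5]
wrist_force: [-9.6, 0.7, 31.3]
```

```bash
python3 -m jog '[0,0,0,0,0,-4.5,0.35, 0,0,0,-15,0.5,-4.5,0.35, 0,0,0,-25,0.5,-4.5,0.35, 0,0,0,-34,0.5,-4.5,0.35, 0,0,0,-43,0.5,-4.5,0.35, 0,0,0,-52,0.5,-4.5,0.35, 0,0,0,-61,0.5,-4.5,0.35, 0,0,0,-70,0.5,-4.5,0.35, 0,0,0,-79,0.5,-4.5,0.35, 0,0,0,-88,0.5,-4.5,0.35,0,0,0,-97,0.5,-4.5,0.35,0,0,0,-97,0.5,-4.5,0.35]'; cat > look.py <<'E'
from h import *
import sys
p=r.capture("scene");f=p["frame"][178:298,201:361,::-1]
cv2.imwrite("pics/"+sys.argv[1],cv2.resize(f,(800,600),interpolation=2))
print(cen(p,"medallion",26))
E
python3 look.py s2.png
```

```text
time: 5.13
tool_pos: [591.4, -79.8, 28.1]
tool_rot: [3.141, 0.001, 1.689]
wrist_force: [0.7, -0.0, 0.6]
width: 30.0
finger_force: 0.0
(0.62, np.int64(282), array([ 596.3, -113.9,   26. ]))
```

View pics/s2.png

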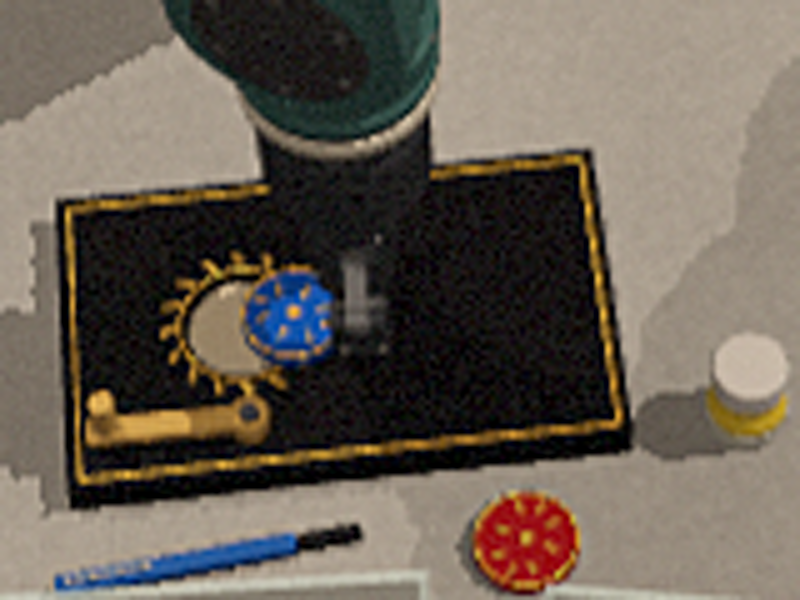

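The crop shows the medallion at (294,312), overlapping the recess centred at (245,326), with the fingers behind it at (360,310); about 22 mm remain, on line.

```bash
python3 -m jog '[0,0,0,-5,0,0,0.35, 0,0,0,-9,0,0,0.35, 0,0,0,-12,0,0,0.35, 0,0,0,-15,0,0,0.35,0,0,0,-17,0,0,0.35, 0,0,0,-19,0,0,0.35, 0,0,0,-21,0,0,0.35,0,0,0,-21,0,0,0.35]'; python3 look.py s3.png
```

```text
time: 5.9
tool_pos: [593.6, -99.3, 28.2]
tool_rot: [3.142, 0.0, 1.69]
wrist_force: [-0.2, 0.4, -0.3]
width: 29.9
finger_force: 0.0
(0.82, np.int64(289), array([ 600.1, -132.9,   26. ]))
```

View pics/s3.png

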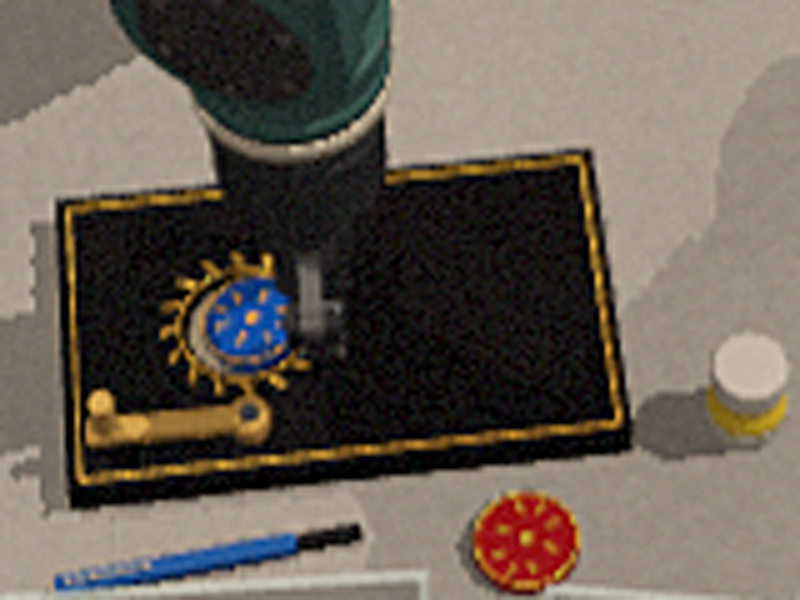

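The medallion is tilting into the recess: its centre is at about (251,318), a gap of about 10 px remains on its left at (195,330), and the fingers are at (315,300).

```bash
python3 -m jog '[0,0,0,-1.5,0,0,0.35, 0,0,0,-3,0,0,0.35, 0,0,0,-4,0,0,0.35,0,0,0,-5,0,0,0.35,0,0,0,-5,0,0,0.35]'; python3 look.py s4.png
```

```text
time: 6.42
tool_pos: [594.1, -104.1, 28.1]
tool_rot: [-3.142, 0.0, 1.69]
wrist_force: [0.7, -0.5, -0.0]
width: 29.9
finger_force: 0.0
(0.78, np.int64(258), array([ 602.3, -136.4,   26. ]))
```

View pics/s4.png

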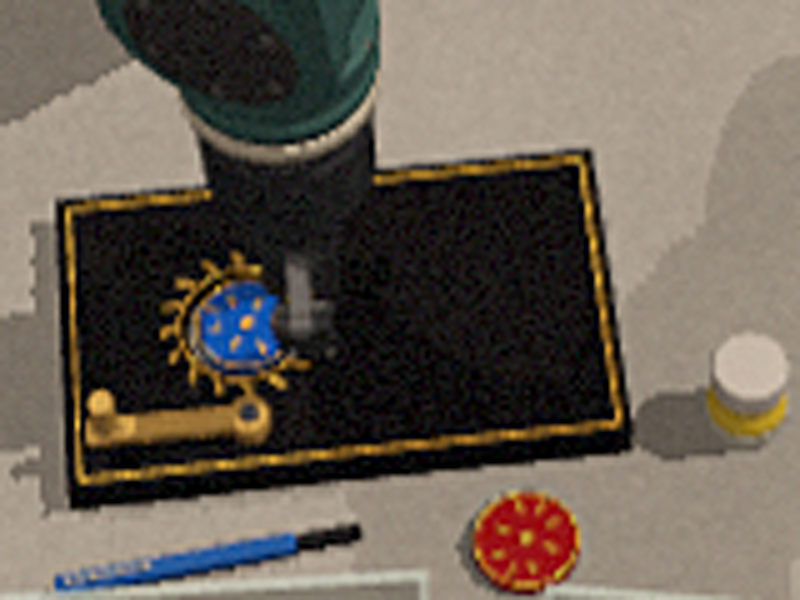

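The medallion now fills the recess with its centre near (246,322), apparently dropped in; the fingers are at (300,300). I'll nudge a bit more, back off, and verify.

```bash
python3 -m jog '[0,0,0,-1,0,0,0.35,0,0,0,-2,0,0,0.35,0,0,0,5,0,0,0.35,0,0,0,20,0,-30,0.2,0,0,0,50,0,-60,0,0,0,0,60,0,-70,0,0,0,0,60,0,-70,0,0,0,0,60,0,-70,0]'; python3 look.py s5.png; cat > c.py <<'E'
from h import *
p=r.capture("scene");q=r.capture("top")
def dep(p,u,v):
    z=p["z_map"][int(v),int(u)];d,c=ray(p,(u,v));return (c+d*z).round(1)
for p in(p,q):
    c=proj(p,[598,-134,19]).astype(int)
    P=np.array([dep(p,c[0]+i,c[1]+j) for i in range(-5,6) for j in range(-5,6)])
    A=np.c_[P[:,:2]-[598,-134],np.ones(len(P))];print("plane",np.linalg.lstsq(A,P[:,2],rcond=None)[0].round(3),P[:,2].std())
    b=proj(p,[590,-60,18]).astype(int);B=np.array([dep(p,b[0]+i,b[1]+j) for i in range(-4,5) for j in range(-4,5)]);print("board z",np.median(B[:,2]))
    # pin: highest points near expected
    a=proj(p,[661,-190,53]).astype(int)
    D=np.array([dep(p,a[0]+i,a[1]+j) for i in range(-9,10) for j in range(-9,10)]);D=D[(D[:,2]>44)&(D[:,2]<60)];print("pin",len(D),D.mean(0) if len(D) else a)
E
python3 c.py
```

```text
time: 7.18
tool_pos: [587.1, -43.8, 98.3]
tool_rot: [3.141, 0.0, 1.691]
wrist_force: [0.1, -0.0, -0.3]
width: -0.2
finger_force: 0.0
(0.66, np.int64(290), array([ 601.8, -131.7,   26. ]))
plane [ 1.596  0.388 22.15 ] 160.7351528872159
board z 19.0
pin 31 [ 662.09032258 -190.02258065   52.03548387]
plane [-1.834  6.221 71.947] 266.924152265456
board z 616.7
pin 17 [ 662.2        -188.53529412   51.93529412]
```

View pics/s5.png

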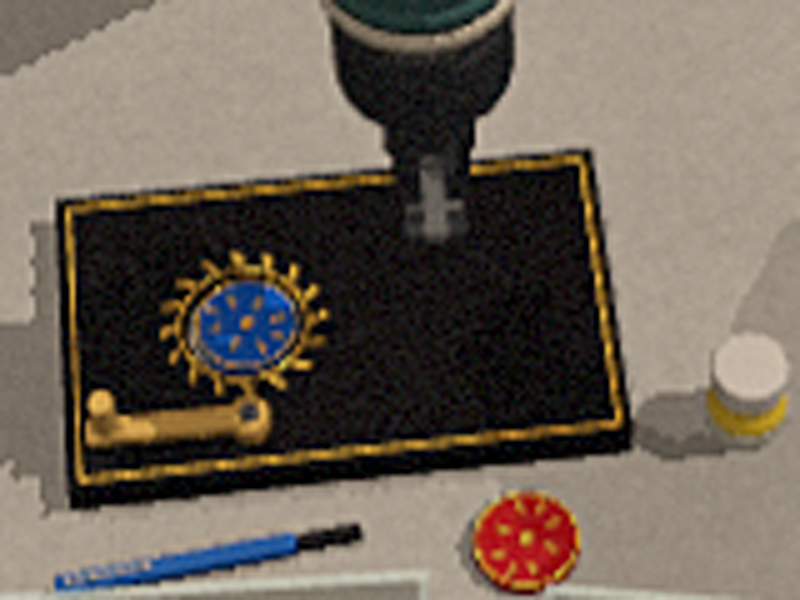

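The medallion sits concentric in the recess at (246,324) with an even rim; the keeper is still at its start, pin at (100,402), pivot (250,410).

```bash
python3 -m jog '[0,0,-1.6,-153,82,0,0,0,0,-1.6,-153,82,0,0,0,0,-1.6,-153,82,0,0,0,0,-1.6,-153,82,0,0,0,0,-1.6,-153,82,0,0,0,0,-1.6,-153,82,0,0,0,0,-1.6,-153,82,0,0,0,0,-1.6,-153,82,0,0,0,0,-1.6,-153,82,0,0,0,0,-1.6,-153,82,0,0,0,0,-1.6,-153,82,0,0,0,0,-1.6,-153,82,0,0]'; python3 - <<'E'
from h import *
o=r.get_obs();print(o["joints"].round(2))
p=r.capture("scene");c=proj(p,[598,-134,19]).astype(int);P=[]
for i in range(-9,10):
    for j in range(-9,10):
        z=p["z_map"][c[1]+j,c[0]+i]
        if z>0:
            d,q=ray(p,(c[0]+i,c[1]+j));P.append(q+d*z)
P=np.array(P);P=P[np.hypot(P[:,0]-598,P[:,1]+134)<20];P=P[(P[:,2]<35)];print(len(P),np.median(P[:,2]),P[:,2].std())
print(np.linalg.lstsq(np.c_[P[:,:2]-[598,-134],np.ones(len(P))],P[:,2],rcond=None)[0].round(3))
E
```

```text
time: 8.38
tool_pos: [686.1, -187.3, 96.9]
tool_rot: [3.141, -0.001, -3.088]
wrist_force: [0.7, -0.9, -1.1]
width: -0.2
finger_force: 0.0
[-0.38  0.65  0.21  1.14 -0.   -0.43]
180 19.73137732140208 2.5891177772473277
[-5.0000e-03  8.0000e-03  1.9757e+01]
```

```bash
python3 -m jog '[0,0,-0.1,0,0,0,0,0,0,-0.1,0,0,30,0,0,0,-0.1,0,0,54,0,0,0,-0.1,0,0,54,0,0,0,-0.1,0,0,54,0]'; cat > arc.py <<'E'
from h import *
from scipy.spatial.transform import Rotation as Ro
import sys
o=r.get_obs();T=o["tool_pos"];print(T.round(1),o["tool_rot"])
Rt=Ro.from_euler("xyz",o["tool_rot"]).as_matrix()
P=np.array([652.4,-125.5]);psi0=o["tool_rot"][2]
b=0.155
for th in map(float,sys.argv[2:]):
    rad=np.array([np.sin(b),-np.cos(b)]);c,s=np.cos(-th),np.sin(-th);rad=np.array([c*rad[0]-s*rad[1],s*rad[0]+c*rad[1]])
    t=np.array([rad[1],-rad[0]]);g=P+65*rad-t*(17+float(sys.argv[1]))
    yaw=np.arctan2(t[1],t[0]);dw=-((yaw-psi0+np.pi)%(2*np.pi)-np.pi)
    d=Rt.T@np.array([*(g-T[:2]),0]);print(th,round(dw,3),d.round(1))
E
python3 arc.py 0 0 .1 .2 .3 .4 .5 .6 .7 .8 .9
```

```text
time: 8.85
tool_pos: [685.6, -186.6, 42.9]
tool_rot: [3.14, -0.003, -2.996]
wrist_force: [0.3, -0.2, 0.0]
width: 0.0
finger_force: 0.0
[ 685.6 -186.6   42.9] [ 3.14003790e+00 -2.69391427e-03 -2.99602434e+00]
0.0 -0.009 [6.4 0.5 0. ]
0.1 0.091 [12.9 -1.   0. ]
0.2 0.191 [19.6 -1.7  0.1]
0.3 0.291 [26.3 -1.8  0.1]
0.4 0.391 [33.  -1.3  0.1]
0.5 0.491 [39.6 -0.   0.1]
0.6 0.591 [46.   1.9  0.1]
0.7 0.691 [52.3  4.4  0.1]
0.8 0.791 [58.2  7.5  0.2]
0.9 0.891 [63.8 11.2  0.2]
```

```bash
python3 -m jog '[0,0,-0.01,6,0.5,0,0,0,0,0.09,13,-1,0,0,0,0,0.19,19.6,-1.7,0,0,0,0,0.29,26.3,-1.8,0,0,0,0,0.39,33,-1.3,0,0,0,0,0.49,39.6,0,0,0,0,0,0.59,46,2,0,0,0,0,0.69,52.3,4.4,0,0,0,0,0.79,58.2,7.5,0,0,0,0,0.89,63.8,11.2,0,0,0,0,0.89,63.8,11.2,0,0]'; python3 arc.py 0 .9 1 1.1 1.2 1.3 1.4 1.45 1.5 1.53 1.56 1.6; python3 look.py s6.png
```

```text
time: 9.77
tool_pos: [621.4, -185.0, 46.0]
tool_rot: [3.141, 0.002, 2.395]
wrist_force: [-0.2, 0.0, 0.2]
width: 0.6
finger_force: 0.0
[ 621.4 -185.    46. ] [3.14109666e+00 1.81590531e-03 2.39454733e+00]
0.9 -0.002 [ 0.6 -0.3 -0. ]
1.0 0.098 [ 7.2 -1.6 -0. ]
1.1 0.198 [13.9 -2.4 -0. ]
1.2 0.298 [20.6 -2.4 -0. ]
1.3 0.398 [27.3 -1.8 -0.1]
1.4 0.498 [33.9 -0.5 -0.1]
1.45 0.548 [37.1  0.4 -0.1]
1.5 0.598 [40.3  1.4 -0.1]
1.53 0.628 [42.2  2.1 -0.1]
1.56 0.658 [44.   2.9 -0.1]
1.6 0.698 [46.5  4.  -0.1]
(0.8, np.int64(319), array([ 602.7, -131.7,   26. ]))
```

View pics/s6.png

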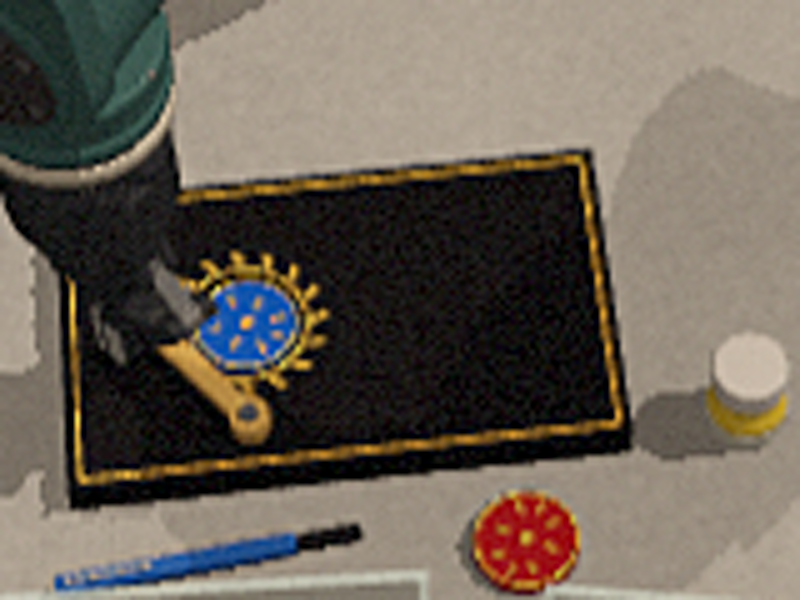

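The keeper has swung roughly halfway (bar from pivot (250,415) to (165,350)) with the fingers behind its pin; the medallion is still seated at (246,322).

```bash
python3 -m jog '[0,0,0.1,7,-1.6,1,0,0,0,0.2,14,-2.4,2,0,0,0,0.3,20.6,-2.4,3,0,0,0,0.4,27.3,-1.8,3,0,0,0,0.5,34,-0.5,3,0,0,0,0.55,37.1,0.4,3,0,0,0,0.6,40.3,1.4,3,0,0,0,0.63,42.2,2.1,3,0,0,0,0.66,44,2.9,3,0,0,0,0.66,44,2.9,3,0]'; python3 arc.py 0 1.56 1.58 1.6 1.62;  python3 -m jog '[0,0,0,1,0,0,0,0,0,0,1,0,0,0]'
```

```text
time: 10.7
tool_pos: [591.8, -153.1, 41.7]
tool_rot: [3.141, 0.0, 1.742]
wrist_force: [-0.2, 0.7, 1.3]
width: -0.2
finger_force: 0.0
[ 591.8 -153.1   41.7] [3.14085979e+00 4.02415986e-04 1.74155687e+00]
1.56 0.005 [ 0.2 -0.7 -0. ]
1.58 0.025 [ 1.5 -1.  -0. ]
1.6 0.045 [ 2.8 -1.3 -0. ]
1.62 0.065 [ 4.1 -1.6 -0. ]
time: 10.87
tool_pos: [591.5, -152.2, 41.4]
tool_rot: [3.141, 0.0, 1.742]
wrist_force: [0.3, -0.5, -0.6]
width: 0.1
finger_force: 0.2
```

Creep to the stop, watching the force.

```bash
for i in 1 2 3; do python3 -m jog '[0,0,0,0.8,0,0,0,0,0,0,0.8,0,0,0,0,0,0,0.8,0,0,0]' | grep -E "pos|wrist"; done
```

```text
tool_pos: [591.4, -151.7, 41.3]
wrist_force: [1.4, -3.7, 1.4]
tool_pos: [591.4, -151.5, 41.4]
wrist_force: [1.1, -8.0, 0.7]
tool_pos: [591.3, -151.3, 41.5]
wrist_force: [1.3, -12.0, -0.2]
```

```bash
python3 -m jog '[0,0,0,-5,0,0,0,0,0,0,-15,0,0,0,0,0,0,-20,0,0,0,0,0,0,-25,0,-30,0,0,0,0,-45,0,-65,0,0,0,0,-80,0,-85,0,0,0,0,-110,0,-100,0,0,0,0,-110,0,-100,0]'; python3 look.py s7.png
```

```text
time: 12.28
tool_pos: [610.8, -263.7, 144.1]
tool_rot: [3.138, 0.004, 1.737]
wrist_force: [-0.4, -1.3, -0.5]
width: 0.1
finger_force: 0.0
(0.65, np.int64(269), array([ 602. , -130.5,   26. ]))
```

View pics/s7.png

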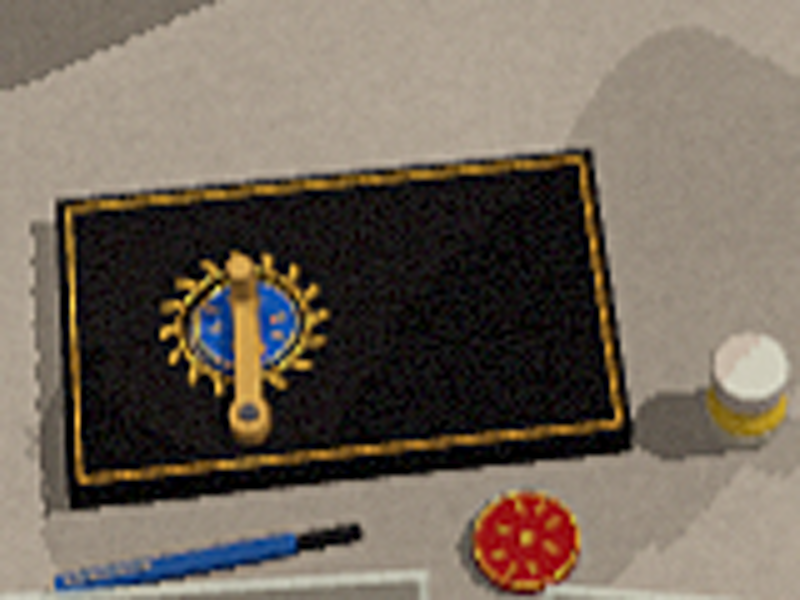

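The keeper lies across the middle of the seated medallion, from the pivot at (249,415) to the pin at (240,268). The neighbouring things in view are undisturbed and the robot is clear.

```bash
python3 -c "
from station import r
print(r.finish_job())"
```

```text
the job is handed in; nothing more can be done
None
```

The blue medallion lies flat in the recess, the keeper arm is against its stop across it, and the job was handed in at about 12 s of the 54 s allowed, with the robot clear of everything.

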